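Find the hidden release notch of the nail-dust extractor and press it

ROBOT

A 6-joint arm with a two-finger parallel gripper is mounted at the origin on the work surface. World frame = base frame: x ahead of the robot, y to its left, z up, the work surface at z = 0. Lengths are in m, angles in rad, forces in N, time in s.
With the tool pointing down it reaches from about 0.35 to 0.975 m from the base axis. Payload 4.9 kg.
Tool frame: the origin (TCP) lies midway between the tips of the shut fingers; the grasp point (between the pads) lies 19 mm behind it; z points along the fingers, y is the line along which they close (so a half turn about z gives the same grasp; the last joint's range is limited). The gripper opens to 85 mm and grips with 20 to 120 N. Pads are 22 mm wide; open, the fingers measure 114 mm over their backs; the gripper's body (76 mm by 85 mm) begins 54 mm behind the grasp point. The pads swing forward as they close: fully open they stand 13 mm farther back than shut.
Start: joints at [1.058, 0.053, 1.613, -0, 1.476, -0.119], TCP at [0.24, 0.577, 0.203] pointing down, gripper open.
Joint ranges: [-3.01, 3.01], [-1.01, 2.22], [0.06, 2.58], [-1.02, 4.17], [0.09, 2.62], [-3.14, 3.14]. Speed limits (rad/s): [2.57, 2.57, 3.14, 3.14, 3.14, 3.14].

INTERFACE

Orientations are given as a unit quaternion [w, x, y, z].
In Python, from plant import state, grab_frame, camera_info, job_done, spot_in, masks_of, pinpoint gives the robot as it stands.
- The arm moves only by the shell command python3 -m handwheel 'ROWS' [OPENING]. ROWS is JSON, a list that holds one entry, the list of rows, each a list of 6 numbers: the shift along the world's x, y, z in m, then the turn, a rotation vector about the world's x, y, z in degrees. In form: [[[tx, ty, tz, ax, ay, az], ...]]. A call has 1 to 20 rows; each row shifts and turns the commanded pose from where the row before left it; what a row does not reach is not made up. A row lasts 1/12 s, in which the tool goes at most 41.7 mm and 7.16 degrees, less where a joint would pass 70% of its speed; a pose out of reach is approached as far as the arm can. A call is refused whole if a number of a shift passes 0.0417 or a number of a turn 7.16, either way. A call with a gripper value outside its range is refused whole. OPENING is the opening, from 0 (shut) to 1 (fully open), set as the call begins (- or left out, the last holds). The fingers move at their own pace and stop on an object; the grip force is fixed at half the most. Time passes only in rows, so rows that do not move let the fingers close. It gives the time, the measured TCP pose, the force, the opening and the grip force at its end, in the units of the state.
- state(): the state, without advancing time (a new reading comes with each control period).
- grab_frame(name): name is "scene" or "top" or "wrist"; returns (picture, depth): 480x640x3 uint8, blue, green, red; 480x640 float32, m along the optical axis (not along the pixel's ray), 0 where there is no reading.
- camera_info(name): a dict with "fx", "fy", "cx", "cy" (pixels), "T" (4x4, takes a point from camera to world coordinates). Camera axes: x right, y up, looking along -z (the intrinsics and any distortion apply to the point x, -y, -z); pixel columns grow to the right and rows downward; lengths in m; the calibration is good to about 2 mm. The wrist camera is an equidistant fisheye: a pixel r from the principal point sees the ray r / f radians off the axis. A picture is of the moment at which its call begins: read the wrist's pose just before it. camera_info takes no time and is no camera call; for the wrist camera it gives the pose at the moment of the call.
- job_done(): hands the job in; it is judged then, once.
Trained networks look in the newest picture that a camera, given by its name, has taken for a name from the list of things; names that differ only in an ending like _2 or _b are one class to them, and where a whole thing is asked for, a point or a joint stands for the part that bears it (a point fixed in the world has none). Each returns a list of dicts, best first, with "conf" (0 to 1); they miss things now and then, are a little off and sometimes report something else, mostly with a low value. They report only what shows in the picture. A call takes as long as a camera call.
- spot_in(camera, thing): "box" ([left, top, width, height] in pixels, round what is visible of it).
- masks_of(camera, thing): "region" (480x640 bool, what is visible of it) and "box" ([left, top, width, height] in pixels, round what is visible of it).
- pinpoint(camera, thing): "position" ([column, row] in pixels: a listed point, or the origin of a listed thing).
The state is a dict: "time": time; "joint_pos": joint angles; "joint_vel": joint speeds; "joint_efforts": joint torques, N m; "tool_pos": TCP position; "tool_rot": TCP orientation; "contact_force": force on the tool from outside, world axes, zero at the start; "ft_torque": the same for the moment, N m; "gripper_width": opening from 0.0 (shut) to 1.0 (fully open); "grasp_force": force on a finger pad.
Only numpy, scipy, OpenCV 4.12 (cv2) and the standard library are available. Lean on these libraries where they do the work, as an engineer would, in place of code of your own. Each camera call takes 0.05 s, during which the arm holds its last target. There are 200 camera calls.

TASK

The filter cover of the white nail-dust extractor has to be popped open for cleaning. With closed fingers touch the top of its front edge strip at the end with the orange dot, feel along the strip from there with the fingertip until you find the notch, then press the key inside the notch fully down, so that the cover springs up and stays ajar, and take the hand away. Do not touch the cover itself, and leave the bottles, jar and buffing block where they stand: nothing is picked up.

Things in the scene. Friction and masses are not known exactly. Their poses are not given: they have to be found in the camera images.
- extractor: white nail-dust extractor, fixed, 340 mm wide (its y), 220 mm deep (x). Origin: centre of its underside, on the desk; x from its front edge to its back (away from the robot at yaw 0), y along the front edge towards the orange dot. Along the front a rigid white edge strip, 43 mm wide, top 60 mm above the desk, shows for 200 mm between two end blocks (tops at 66 mm)
- edge_dot_end (a point): end of the edge strip by the orange dot (18 mm dot on the end block, 16 mm farther on): on the strip's top, mid-width (extractor x -87.5, y +100 mm). The strip has one notch of the same white, 46 mm long, as wide as the strip, open at top and front; its centre lies 95 to 155 mm from this end, differently each time. Elsewhere the strip is unbroken
- edge_plain_end (a point): the other end of the edge strip, 200 mm from edge_dot_end, on the strip's top, mid-width, where the other end block begins
- key (a joint): how far the white release key is pressed, in m: 0 up, 0.006 fully down. The key (41 mm wide) is the whole floor of the notch, 10 mm below the strip's top, and goes down 6 mm more. It is stiff (about 7 N; 10 to 15 N is ample), has no return spring and stays where pushed. Its place along the strip is not reported
- cover: grey filter cover with black grille, 150 x 196 x 7 mm, its near edge 8 mm behind the strip, top flush with the strip when shut. Origin on its hinge at the far edge; z up when shut. As the key goes down a linkage lifts the near edge, by 0.12 rad (18 mm) with the key fully down; it stays up
- polish_red_mid (a point): a red nail-polish bottle with a black cap, 28 mm wide and 74 mm tall, standing on an end block of the extractor. The point is its centre, half-way up
- polish_black_mid (a point): an all-black nail-polish bottle, 28 mm wide and 74 mm tall, standing on an end block of the extractor. The point is its centre, half-way up
- polish_pink_mid (a point): a pink nail-polish bottle with a black cap, 28 mm wide and 74 mm tall, on the desk. The point is its centre, half-way up
- polish_blue_mid (a point): a blue nail-polish bottle with a white cap, 28 mm wide and 74 mm tall, on the desk. The point is its centre, half-way up
- spray_mid (a point): a clear bottle, 42 mm wide and 140 mm tall, on the desk. The point is its centre, half-way up
- jar_mid (a point): an amber glass jar with a white lid, 56 mm wide and 50 mm tall, on the desk. The point is its centre, half-way up
- buffer_mid (a point): a lilac nail-buffing block, 95 x 26 x 26 mm, lying on the desk. The point is its centre, half-way up

How it is judged:
By the outcome, as a careful person would: the job done as asked, in the order asked, and still so for the second after the job is handed in, with the robot touching nothing.
It also fails if it takes over 61 s, if anything falls off the work surface, if the arm or the gripper's body presses on something with over 40 N, if the wrist force passes 120 N, or if a joint passes its speed limit or range.

## Working session

There is one attempt and no reset: what is moved stays moved. The work goes in short steps, Python scripts to look and compute and a shell command to move; the robot and the scene stay as the last step left them, time stands still between calls to the robot, and variables do not carry over. Pictures are saved under pics/ and viewed, at most 10 in all, crops included, and the job is handed in when it is done.

```bash
mkdir -p pics; cat > h.py <<'E'
import numpy as np,cv2
from plant import *
def px2w(cam,u,v,d=None,z=None):
    c=camera_info(cam);T=np.array(c["T"])
    r=np.array([(u-c["cx"])/c["fx"],-(v-c["cy"])/c["fy"],-1.])
    R=T[:3,:3]@r;o=T[:3,3]
    if z is not None: d=(z-o[2])/R[2]
    return o+R*d
E
python3 - <<'E'
from h import *
for cam in("top","scene"):
    im,d=grab_frame(cam);cv2.imwrite(f"pics/{cam}0.png",im);np.save(cam+"d.npy",d)
    print(cam,np.round(camera_info(cam)["T"],2).tolist())
    for n,z in(("edge_dot_end",.06),("edge_plain_end",.06),("extractor",0),("cover",.06),("polish_red_mid",.103),("polish_black_mid",.103),("polish_pink_mid",.037),("polish_blue_mid",.037),("spray_mid",.07),("jar_mid",.025),("buffer_mid",.013)):
        for r in pinpoint(cam,n)[:2]:
            u,v=r["position"];print(n,round(r["conf"],2),np.round([u,v]),np.round(px2w(cam,u,v,z=z),3))
s=state();print(s["time"],s["tool_pos"],s["tool_rot"],s["contact_force"])
E
```

```text
top [[0.01, 1.0, -0.06, 0.47], [-1.0, 0.01, -0.0, 0.01], [-0.0, 0.06, 1.0, 1.55], [0.0, 0.0, 0.0, 1.0]]
edge_dot_end 0.83 [304. 260.] [0.528 0.057 0.06 ]
edge_dot_end 0.64 [376. 244.] [ 0.575 -0.14   0.06 ]
edge_plain_end 0.75 [372. 246.] [ 0.57 -0.13  0.06]
edge_plain_end 0.46 [185. 298.] [0.421 0.384 0.06 ]
extractor 0.55 [333. 224.] [ 0.637 -0.023  0.   ]
cover 0.83 [326. 191.] [ 0.724 -0.001  0.06 ]
polish_red_mid 0.47 [378. 184.] [ 0.735 -0.141  0.103]
polish_black_mid 0.68 [282. 212.] [0.656 0.118 0.103]
polish_pink_mid 0.46 [183. 295.] [0.428 0.396 0.037]
polish_blue_mid 0.42 [458. 254.] [ 0.553 -0.372  0.037]
polish_blue_mid 0.17 [305. 260.] [0.531 0.056 0.037]
spray_mid 0.65 [160. 222.] [0.63  0.456 0.07 ]
jar_mid 0.7 [476. 286.] [ 0.464 -0.427  0.025]
buffer_mid 0.75 [429. 310.] [ 0.395 -0.298  0.013]
scene [[-0.8, -0.3, 0.52, 1.27], [0.6, -0.43, 0.68, 0.9], [0.02, 0.85, 0.53, 0.8], [0.0, 0.0, 0.0, 1.0]]
edge_dot_end 0.62 [366. 263.] [0.535 0.066 0.06 ]
edge_plain_end 0.94 [303. 232.] [ 0.575 -0.122  0.06 ]
extractor 0.86 [306. 284.] [ 0.64  -0.012  0.   ]
extractor 0.26 [514. 333.] [0.388 0.368 0.   ]
cover 0.91 [274. 279.] [0.733 0.003 0.06 ]
polish_red_mid 0.72 [236. 235.] [ 0.744 -0.137  0.103]
polish_black_mid 0.83 [340. 280.] [0.658 0.133 0.103]
polish_black_mid 0.68 [517. 331.] [0.492 0.437 0.103]
polish_pink_mid 0.61 [518. 334.] [0.423 0.398 0.037]
polish_blue_mid 0.61 [259. 198.] [ 0.552 -0.365  0.037]
spray_mid 0.95 [470. 386.] [0.633 0.46  0.07 ]
jar_mid 0.85 [271. 187.] [ 0.477 -0.427  0.025]
jar_mid 0.25 [274. 282.] [ 0.713 -0.031  0.025]
buffer_mid 0.58 [321. 198.] [ 0.385 -0.31   0.013]
buffer_mid 0.33 [238. 235.] [ 0.673 -0.264  0.013]
1.2 [0.23979384 0.5771698  0.20341441] [1.44070338e-05 1.95605648e-01 9.80682635e-01 1.86384788e-05] [0.18736248 0.51107999 0.2514849 ]
```

```bash
python3 - <<'E'
import cv2
a=cv2.imread("pics/top0.png")[150:330,140:500];cv2.imwrite("pics/topc.png",cv2.resize(a,(800,400),interpolation=cv2.INTER_CUBIC))
E
```

```text
(no output)
```

View pics/topc.png

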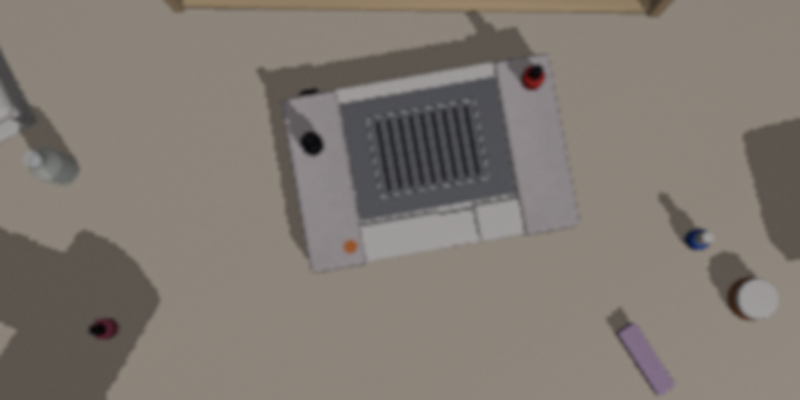

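View pics/scene0.png

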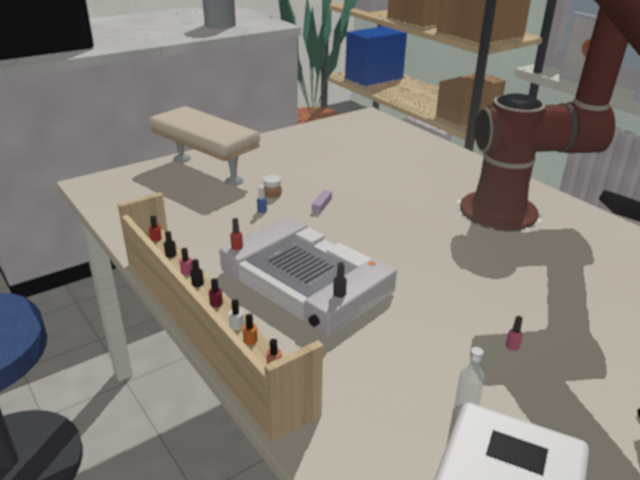

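The top view shows the orange dot at crop (350,246) and the strip from about crop x=360 to 525, with a step near x=478. The scene view agrees: yaw is about 12° and both bottles stand well behind the strip. Next I'll move above the strip and take a close look.

```bash
python3 -m handwheel '[[[0.01,-0.018,0.002,0,0,-2],[0.019,-0.034,0.002,0,0,-4],[0.019,-0.034,0.002,0,0,-4],[0.019,-0.034,0.002,0,0,-4],[0.019,-0.034,0.002,0,0,-4],[0.019,-0.034,0,0,0,-4],[0.019,-0.034,0,0,0,-4],[0.019,-0.034,0,0,0,-4],[0.019,-0.034,0,0,0,-4],[0.019,-0.034,0,0,0,-4],[0.019,-0.034,0,0,0,-4],[0.019,-0.034,0,0,0,-4],[0.019,-0.034,0,0,0,-4],[0.019,-0.034,0,0,0,-4],[0.019,-0.034,0,0,0,-3],[0.01,-0.03,0,0,0,-2],[0,0,0,0,0,0],[0,0,0,0,0,0]]]' 0
cat >> h.py <<'E'
def fish(u,v,c,z):
    x,y=(u-c["cx"])/c["fx"],(v-c["cy"])/c["fy"];t=np.hypot(x,y);k=np.sin(t)/max(t,1e-9)
    T=np.array(c["T"]);R=T[:3,:3]@np.array([x*k,-y*k,-np.cos(t)]);o=T[:3,3]
    return o+R*(z-o[2])/R[2]
E
python3 - <<'E'
from h import *
c=camera_info("wrist");im,d=grab_frame("wrist");cv2.imwrite("pics/w1.png",im)
print({k:c[k] for k in("fx","cx","cy")},np.round(c["T"],3).tolist())
for n,z in(("edge_dot_end",.06),("edge_plain_end",.06),("cover",.06),("extractor",0)):
    for r in pinpoint("wrist",n)[:2]:
        u,v=r["position"];print(n,round(r["conf"],2),np.round([u,v]),np.round(fish(u,v,c,z),4))
h=cv2.cvtColor(im,cv2.COLOR_BGR2HSV);m=cv2.inRange(h,(5,120,80),(20,255,255))
n,l,st,ce=cv2.connectedComponentsWithStats(m)
for i in range(1,n):
    if st[i,4]>20: print("orange",st[i],ce[i],fish(*ce[i],c,.066))
E
```

```text
time: 2.7
tool_pos: [0.5261, 0.0518, 0.2133]
tool_rot: [-0.0, 0.654, 0.756, 0.0]
contact_force: [-0.2, -0.2, 0.7]
gripper_width: 0.002
grasp_force: 0.0
{'fx': 371.64829954431775, 'cx': 318.505548883803, 'cy': 240.45261574193705} [[0.99, -0.137, -0.045, 0.514], [0.144, 0.94, 0.309, 0.132], [0.0, -0.312, 0.95, 0.384], [0.0, 0.0, 0.0, 1.0]]
edge_dot_end 0.55 [329. 198.] [0.5331 0.0674 0.06  ]
edge_plain_end 0.63 [334. 381.] [ 0.57   -0.1332  0.06  ]
cover 0.56 [497. 290.] [ 0.7236 -0.0009  0.06  ]
extractor 0.86 [408. 276.] [ 0.6398 -0.0207  0.    ]
orange [613 104  25  21 343] [623.52769679 114.07580175] [0.83478371 0.21802758 0.066     ]
orange [606 142  25  23 393] [617.31806616 152.0178117 ] [0.83497488 0.17464447 0.066     ]
orange [316 176  21  20 321] [326.00311526 185.55451713] [0.52856407 0.07869561 0.066     ]
```

View pics/w1.png

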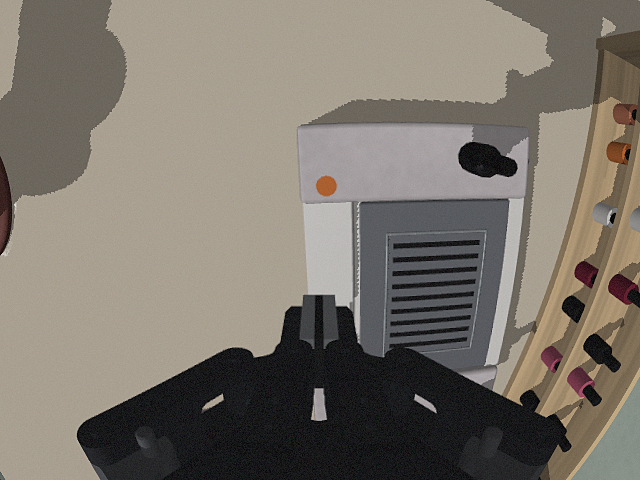

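The wrist view shows the dot at (326,186), the dot end of the strip at about row 202, and the strip spanning columns 305–355 with the cover to its right. The rest is hidden by the hand. I'll now refine the yaw.

```bash
python3 - <<'E'
from h import *
c=camera_info("wrist")
for u,v,z in((304,203,.06),(354,202,.06),(357,204,.06),(307,265,.06),(354,290,.06),(299,127,.066),(526,128,.066),(301,200,.066),(527,197,.066),(508,202,.06),(486,364,.06)):
    print(u,v,np.round(fish(u,v,c,z),4))
E
```

```text
304 203 [0.5112 0.0616 0.06  ]
354 202 [0.5552 0.0693 0.06  ]
357 204 [0.5582 0.0679 0.06  ]
307 265 [0.5221 0.0031 0.06  ]
354 290 [ 0.5708 -0.0161  0.06  ]
299 127 [0.4976 0.1279 0.066 ]
526 128 [0.7048 0.1695 0.066 ]
301 200 [0.5082 0.0653 0.066 ]
527 197 [0.7229 0.105  0.066 ]
508 202 [0.706  0.0953 0.06  ]
486 364 [ 0.746  -0.0927  0.06  ]
```

```bash
python3 -m handwheel '[[[0.0095,0,-0.02,0,0,2.5],[0,0,-0.035,0,0,0],[0,0,-0.035,0,0,0],[0,0,-0.03,0,0,0],[0,0,-0.015,0,0,0],[0,0,-0.008,0,0,0],[0,0,0,0,0,0],[0,0,0,0,0,0],[0,0,0,0,0,0]]]' 0
```

```text
time: 3.7
tool_pos: [0.5368, 0.0534, 0.0725]
tool_rot: [0.001, 0.636, 0.771, 0.001]
contact_force: [0.6, -1.0, 1.0]
gripper_width: 0.007
grasp_force: 0.0
```

```bash
python3 -m handwheel '[[[0,0,-0.002,0,0,0],[0,0,-0.002,0,0,0],[0,0,-0.002,0,0,0],[0,0,-0.002,0,0,0],[0,0,0,0,0,0],[0,0,0,0,0,0]]]' 0
```

```text
time: 4.2
tool_pos: [0.5351, 0.0531, 0.0622]
tool_rot: [-0.0, 0.637, 0.771, -0.0]
contact_force: [-0.1, 0.7, 0.1]
gripper_width: 0.004
grasp_force: 0.0
```

```bash
python3 -m handwheel '[[[0,0,-0.001,0,0,0],[0,0,-0.001,0,0,0],[0,0,-0.001,0,0,0],[0,0,0,0,0,0],[0,0,0,0,0,0]]]' 0
```

```text
time: 4.62
tool_pos: [0.5352, 0.0531, 0.0593]
tool_rot: [-0.0, 0.637, 0.771, -0.0]
contact_force: [-0.2, -0.6, 0.9]
gripper_width: -0.001
grasp_force: 0.0
```

```bash
python3 -m handwheel '[[[0,0,-0.001,0,0,0],[0,0,0,0,0,0],[0,0,0,0,0,0]]]' 0;  python3 -m handwheel '[[[0,0,-0.0007,0,0,0],[0,0,0,0,0,0],[0,0,0,0,0,0]]]' 0
```

```text
time: 4.87
tool_pos: [0.5353, 0.0531, 0.0584]
tool_rot: [-0.0, 0.637, 0.771, -0.0]
contact_force: [-1.1, 0.4, -0.1]
gripper_width: 0.001
grasp_force: 0.0
time: 5.12
tool_pos: [0.5353, 0.0531, 0.0577]
tool_rot: [-0.0, 0.637, 0.771, -0.0]
contact_force: [0.4, -0.1, -0.0]
gripper_width: 0.001
grasp_force: 0.0
```

```bash
python3 -m handwheel '[[[0,0,-0.001,0,0,0],[0,0,0,0,0,0],[0,0,0,0,0,0]]]' 0;  python3 -m handwheel '[[[0,0,-0.001,0,0,0],[0,0,0,0,0,0],[0,0,0,0,0,0]]]' 0; python3 - <<'E'
from h import *
im,d=grab_frame("wrist");cv2.imwrite("pics/w2.png",im)
E
```

```text
time: 5.37
tool_pos: [0.5352, 0.0531, 0.0566]
tool_rot: [-0.0, 0.637, 0.771, -0.0]
contact_force: [-0.7, -0.6, -0.6]
gripper_width: 0.003
grasp_force: 0.0
time: 5.62
tool_pos: [0.5352, 0.0531, 0.0556]
tool_rot: [-0.0, 0.637, 0.771, -0.0]
contact_force: [0.3, -0.5, 0.4]
gripper_width: -0.003
grasp_force: 0.0
```

View pics/w2.png

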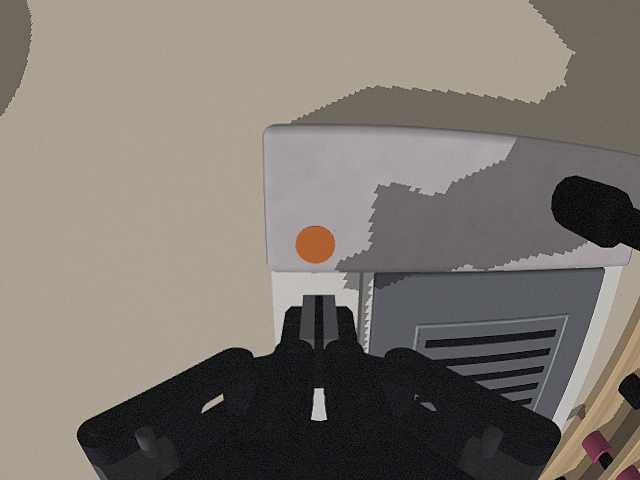

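The view shows the fingertip (319,296) over the strip (columns 273–360), just past its dot end at row 271. I can't tell the height from this, so I'll check it with depth.

```bash
python3 - <<'E'
from h import *
c=camera_info("wrist");im,d=grab_frame("wrist");T=np.array(c["T"])
def P(u,v):
    x,y=(u-c["cx"])/c["fx"],(v-c["cy"])/c["fy"];t=np.hypot(x,y);k=np.tan(t)/t
    D=np.median(d[v-2:v+3,u-2:u+3]);return np.round((T@np.array([x*k*D,-y*k*D,-D,1]))[:3],4)
for n,u,v in(("strip",285,285),("strip2",345,290),("strip3",300,278),("block",300,200),("cover",390,300),("desk",150,200),("tipL",311,300),("tipR",327,300),("tip",311,305)):print(n,P(u,v))
print(fish(315,244,c,.066))
im,dd=grab_frame("top")
for n,u,v in(("strip",320,257),("desk",330,300),("block",296,245),("dot",297,261)):print(n,np.round(px2w("top",u,v,d=dd[v,u]),4))
E
```

```text
strip [0.5183 0.0529 0.06  ]
strip2 [0.548  0.056  0.0603]
strip3 [0.5249 0.0582 0.0603]
block [0.5182 0.0976 0.0661]
cover [0.572  0.0542 0.0597]
desk [4.184e-01 6.600e-02 3.000e-04]
tipL [0.5299 0.0639 0.0926]
tipR [0.5362 0.0655 0.0934]
tip [0.53   0.0638 0.0968]
[0.52853719 0.07873212 0.066     ]
strip [0.5386 0.0138 0.0582]
desk [ 0.4185 -0.0159  0.0044]
block [0.5484 0.0638 0.3987]
dot [0.5145 0.0614 0.3927]
```

```bash
python3 - <<'E'
from h import *
c=camera_info("wrist");im,d=grab_frame("wrist");T=np.array(c["T"]);s=state();print(s["tool_pos"],s["joint_pos"],s["contact_force"])
t=np.array(s["tool_pos"]);a=np.array([-.187,.982,0])
def proj(p):
    q=np.linalg.inv(T)@np.append(p,1);x,y,z=q[0],-q[1],-q[2];r=np.hypot(x,y);th=np.arctan2(r,z);return c["cx"]+c["fx"]*th*x/r,c["cy"]+c["fy"]*th*y/r
for off in(0,.011):
  for h in(0,.01,.02,.04): print(off,h,np.round(proj(t+a*off+[0,0,h]),1))
print("T",T[:3,3])
print(np.round(d[286:312:2,311],3),np.round(d[286:312:2,319],3))
cv2.imwrite("pics/w2c.png",cv2.resize(im[255:345,260:380],(800,600),interpolation=cv2.INTER_NEAREST))
im,_=grab_frame("scene");cv2.imwrite("pics/s2c.png",cv2.resize(im[200:320,270:430],(800,600),interpolation=cv2.INTER_CUBIC))
E
```

```text
[0.53531445 0.05315716 0.05573455] [-3.94083486e-02 -1.42981149e-02  1.93915473e+00  2.17982616e-05
  1.21669848e+00 -2.30324754e-01] [ 0.63563339 -0.62388758 -0.12783187]
0 0 [318.8 286.7]
0 0.01 [318.8 295.6]
0 0.02 [318.8 305.3]
0 0.04 [318.9 328.2]
0.011 0 [318.9 266.7]
0.011 0.01 [318.9 274.7]
0.011 0.02 [318.9 283.6]
0.011 0.04 [319.  304.8]
T [0.51973009 0.13255455 0.22642497]
[0.184 0.183 0.185 0.184 0.183 0.152 0.149 0.148 0.147 0.146 0.144 0.142
 0.14 ] [0.183 0.183 0.184 0.183 0.183 0.153 0.15  0.148 0.147 0.146 0.144 0.142
 0.14 ]
```

View pics/s2c.png

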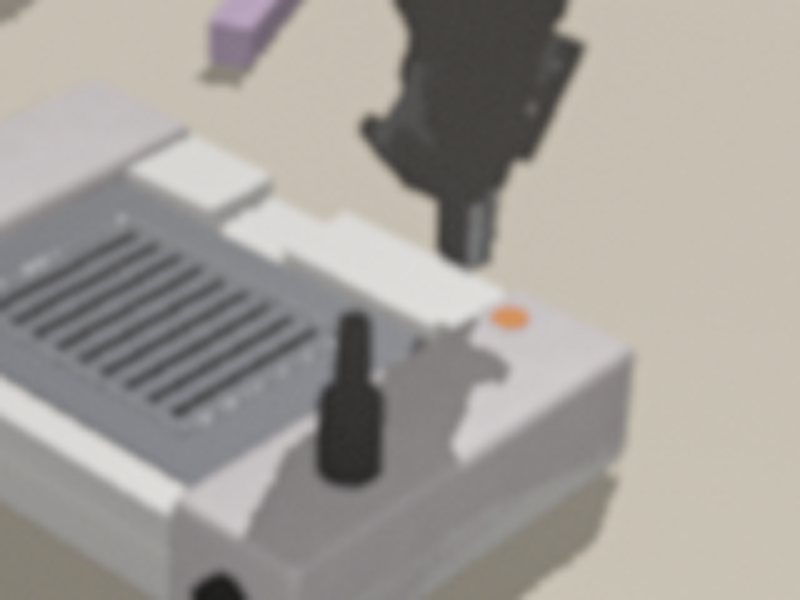

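View pics/w2c.png

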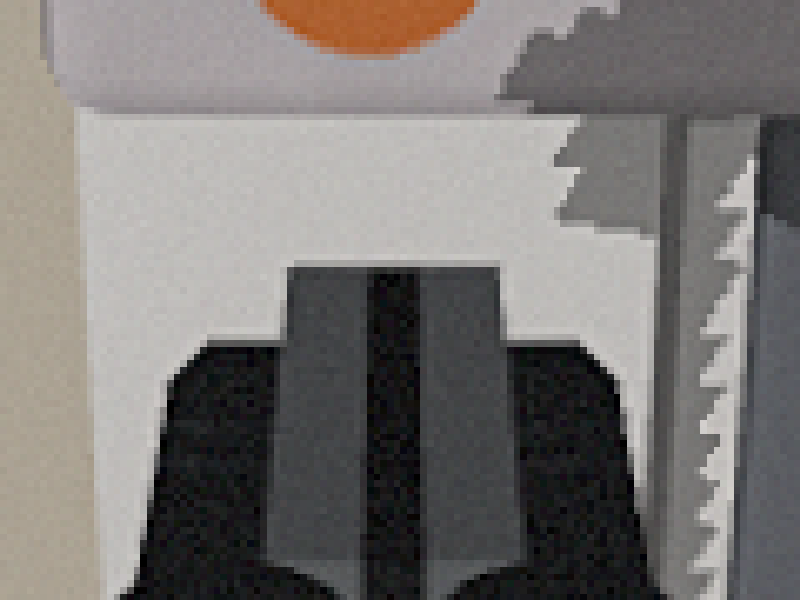

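The scene crop shows the fingertip well above the strip, so I'll measure that gap. It also shows the notch, around crop (225–320, 200–250).

```bash
python3 - <<'E'
from h import *
im,d=grab_frame("scene")
for v in range(236,262,2):
    print(v,[np.round(px2w("scene",u,v,d=d[v,u]),3).tolist() for u in(360,363,367)], im[v,363])
c=camera_info("wrist");im,d=grab_frame("wrist");T=np.array(c["T"])
for v in(297,300,304,310,320,330):
    u=327;x,y=(u-c["cx"])/c["fx"],(v-c["cy"])/c["fy"];t=np.hypot(x,y);k=np.tan(t)/t;D=d[v,u]
    print(v,np.round((T@np.array([x*k*D,-y*k*D,-D,1]))[:3],4))
print(np.round(T,4).tolist())
E
```

```text
236 [[0.562, 0.073, 0.143], [0.549, 0.067, 0.136], [0.537, 0.066, 0.131]] [64 66 69]
238 [[0.561, 0.072, 0.137], [0.551, 0.069, 0.132], [0.537, 0.066, 0.126]] [64 66 69]
240 [[0.56, 0.071, 0.131], [0.543, 0.061, 0.121], [0.536, 0.066, 0.121]] [67 69 72]
242 [[0.548, 0.057, 0.115], [0.541, 0.059, 0.114], [0.535, 0.066, 0.115]] [84 85 86]
244 [[0.546, 0.055, 0.108], [0.541, 0.059, 0.108], [0.532, 0.063, 0.107]] [86 87 87]
246 [[0.548, 0.058, 0.106], [0.543, 0.062, 0.106], [0.535, 0.065, 0.105]] [89 90 90]
248 [[0.55, 0.06, 0.102], [0.54, 0.059, 0.098], [0.534, 0.065, 0.099]] [92 92 92]
250 [[0.549, 0.06, 0.097], [0.541, 0.061, 0.094], [0.531, 0.062, 0.091]] [92 92 93]
252 [[0.543, 0.053, 0.085], [0.541, 0.061, 0.089], [0.53, 0.062, 0.086]] [100 100  99]
254 [[0.519, 0.026, 0.057], [0.542, 0.062, 0.085], [0.448, -0.031, 0.0]] [170 173 175]
256 [[0.526, 0.035, 0.059], [0.522, 0.04, 0.06], [0.514, 0.044, 0.06]] [217 219 221]
258 [[0.533, 0.042, 0.06], [0.527, 0.046, 0.06], [0.518, 0.049, 0.058]] [218 221 222]
260 [[0.536, 0.047, 0.059], [0.533, 0.053, 0.061], [0.524, 0.057, 0.059]] [219 221 223]
297 [0.5364 0.0649 0.0896]
300 [0.5363 0.0654 0.0932]
304 [0.5362 0.0653 0.0965]
310 [0.536  0.0657 0.1023]
320 [0.536  0.065  0.1086]
330 [0.5359 0.0651 0.1157]
[[0.9818, -0.1803, -0.0598, 0.5197], [0.19, 0.9325, 0.3071, 0.1326], [0.0004, -0.3129, 0.9498, 0.2264], [0.0, 0.0, 0.0, 1.0]]
```

```bash
python3 - <<'E'
from h import *
c=camera_info("wrist");im,d=grab_frame("wrist");T=np.array(c["T"])
t=np.array(state()["tool_pos"]);Y=np.array([.982,.187,0]);X=np.array([-.187,.982,0])
g=cv2.cvtColor(im,cv2.COLOR_BGR2GRAY)
vv,uu=np.mgrid[:480,:640];x=(uu-c["cx"])/c["fx"];y=(vv-c["cy"])/c["fy"];th=np.hypot(x,y)+1e-9;k=np.tan(th)/th
P=np.stack([x*k*d,-y*k*d,-d],-1)@T[:3,:3].T+T[:3,3]-t
m=(d>0)&(d<.16)
q=P[m];a=q@Y;b=q@X;z=q[:,2]
for lo in range(20,130,5):
    s=(z>lo/1e3)&(z<=(lo+5)/1e3)
    if s.sum()>5: print(lo,s.sum(),"across",np.round(np.percentile(a[s],[1,99])*1e3),"along",np.round(np.percentile(b[s],[1,99])*1e3))
E
```

```text
20 322 across [115. 129.] along [37. 64.]
25 352 across [115. 130.] along [38. 64.]
30 474 across [ -6. 129.] along [11. 64.]
35 774 across [-12. 128.] along [ 7. 64.]
40 847 across [-13. 129.] along [ 7. 64.]
45 1493 across [-13. 136.] along [ 7. 63.]
50 879 across [-13. 132.] along [ 7. 59.]
55 860 across [-13. 129.] along [ 7. 58.]
60 680 across [-12. 128.] along [-7. 58.]
65 1003 across [-16. 125.] along [-10.  55.]
70 1221 across [-28. 122.] along [-5. 47.]
75 2134 across [-33.  33.] along [-8. 15.]
80 3985 across [-36.  36.] along [-8. 14.]
85 3333 across [-40.  40.] along [-8. 14.]
90 2655 across [-44.  44.] along [-8. 18.]
95 3953 across [-48.  47.] along [-8. 18.]
100 5177 across [-51.  51.] along [-8. 18.]
105 5008 across [-55.  55.] along [-7. 18.]
110 5982 across [-59.  58.] along [ 1. 19.]
115 7548 across [-60.  59.] along [ 2. 19.]
120 6728 across [-58.  58.] along [ 1. 21.]
125 2105 across [-31.  32.] along [11. 22.]
```

Both cameras put the real fingertip about 30 mm above the reported TCP, so contact should come at a TCP z of about 0.029. I'll shift 4 mm towards the front, away from the cover, and keep descending by feel.

```bash
python3 -m handwheel '[[[-0.004,-0.001,-0.005,0,0,0],[0,0,-0.006,0,0,0],[0,0,-0.005,0,0,0],[0,0,-0.004,0,0,0],[0,0,-0.002,0,0,0],[0,0,0,0,0,0],[0,0,0,0,0,0]]]' 0;  python3 -m handwheel '[[[0,0,-0.001,0,0,0],[0,0,-0.001,0,0,0],[0,0,0,0,0,0],[0,0,0,0,0,0]]]' 0
```

```text
time: 6.6
tool_pos: [0.5315, 0.0514, 0.0333]
tool_rot: [0.001, 0.637, 0.771, -0.0]
contact_force: [2.2, -4.6, -2.0]
gripper_width: -0.001
grasp_force: 2.6
time: 6.93
tool_pos: [0.532, 0.0514, 0.0324]
tool_rot: [0.001, 0.636, 0.771, -0.0]
contact_force: [0.7, -5.3, 1.9]
gripper_width: 0.0
grasp_force: 2.6
```

```bash
python3 -m handwheel '[[[0,0,-0.001,0,0,0],[0,0,-0.001,0,0,0],[0,0,0,0,0,0],[0,0,0,0,0,0]]]' 0|grep -E "pos|force:|time"
```

```text
time: 7.27
tool_pos: [0.5321, 0.0514, 0.0321]
contact_force: [-4.8, -4.4, 11.8]
grasp_force: 6.9
```

There's some side force, so the finger may be rubbing the end block. I'll lift 2 mm, move 4 mm along the strip and touch again.

```bash
python3 -m handwheel '[[[0,0,0.0025,0,0,0],[0.0007,-0.004,0,0,0,0],[0,0,0,0,0,0],[0,0,0,0,0,0]]]' 0|grep -E "pos|force:|time";python3 -m handwheel '[[[0,0,-0.001,0,0,0],[0,0,-0.001,0,0,0],[0,0,-0.001,0,0,0],[0,0,0,0,0,0],[0,0,0,0,0,0]]]' 0|grep -E "pos|force:|time"; python3 -m handwheel '[[[0,0,-0.001,0,0,0],[0,0,0,0,0,0],[0,0,0,0,0,0]]]' 0|grep -E "pos|force:|time"
```

```text
time: 7.6
tool_pos: [0.5319, 0.0483, 0.0322]
contact_force: [-1.0, -1.5, 1.5]
grasp_force: 0.6
time: 8.02
tool_pos: [0.532, 0.0483, 0.032]
contact_force: [-8.8, -1.1, 19.2]
grasp_force: 9.1
time: 8.27
tool_pos: [0.532, 0.0483, 0.032]
contact_force: [-13.6, -0.9, 24.1]
grasp_force: 11.9
```

Contact is solid, with the strip's top at TCP z≈0.032. I'll ease the force and slide along the strip.

```bash
python3 -m handwheel '[[[0,0,0.002,0,0,0],[0.0007,-0.0039,0,0,0,0],[0.0007,-0.0039,0,0,0,0],[0.0008,-0.0039,0,0,0,0],[0.0007,-0.0039,0,0,0,0],[0.0008,-0.0039,0,0,0,0],[0.0007,-0.0039,0,0,0,0],[0.0008,-0.0039,0,0,0,0],[0.0007,-0.0039,0,0,0,0],[0,0,0,0,0,0],[0,0,0,0,0,0]]]' 0|grep -E "pos|force:|time"
```

```text
time: 9.18
tool_pos: [0.5395, 0.0185, 0.0321]
contact_force: [-1.0, 4.3, 8.9]
grasp_force: 4.3
```

```bash
python3 -m handwheel '[[[0.0007,-0.0039,0,0,0,0],[0.0007,-0.0039,0,0,0,0],[0.0008,-0.0039,0,0,0,0],[0.0007,-0.0039,0,0,0,0],[0.0008,-0.0039,0,0,0,0],[0,0,0,0,0,0]]]' 0|grep -E "pos|force:|time"
python3 -m handwheel '[[[0.0007,-0.0039,0,0,0,0],[0.0008,-0.0039,0,0,0,0],[0,0,0,0,0,0]]]' 0|grep -E "pos|force:|time"
python3 -m handwheel '[[[0.0007,-0.0039,0,0,0,0],[0.0008,-0.0039,0,0,0,0],[0,0,0,0,0,0]]]' 0|grep -E "pos|force:|time"
```

```text
time: 9.68
tool_pos: [0.5432, -0.0009, 0.0321]
contact_force: [-1.2, 5.2, 8.2]
grasp_force: 4.5
time: 9.93
tool_pos: [0.5446, -0.0086, 0.0321]
contact_force: [-1.7, 5.4, 9.4]
grasp_force: 4.6
time: 10.18
tool_pos: [0.5462, -0.0164, 0.0321]
contact_force: [-1.0, 6.0, 9.0]
grasp_force: 4.6
```

s is about 83 mm; still on the strip.

```bash
python3 -m handwheel '[[[0.0007,-0.0039,0,0,0,0],[0.0008,-0.0039,0,0,0,0],[0,0,0,0,0,0]]]' 0|grep -E "pos|force:|time"
python3 -m handwheel '[[[0.0007,-0.0039,0,0,0,0],[0,0,0,0,0,0]]]' 0|grep -E "pos|force:|time"
python3 -m handwheel '[[[0.0008,-0.0039,0,0,0,0],[0,0,0,0,0,0]]]' 0|grep -E "pos|force:|time"
```

```text
time: 10.43
tool_pos: [0.5477, -0.0242, 0.0321]
contact_force: [-1.3, 6.3, 9.4]
grasp_force: 4.6
time: 10.6
tool_pos: [0.5484, -0.028, 0.0321]
contact_force: [-1.1, 5.7, 10.1]
grasp_force: 4.6
time: 10.77
tool_pos: [0.5491, -0.0319, 0.0321]
contact_force: [-1.7, 6.4, 10.1]
grasp_force: 4.6
```

```bash
for i in 1 2; do :; done; python3 -m handwheel '[[[0.0007,-0.0039,0,0,0,0],[0,0,0,0,0,0]]]' 0|grep -E "pos|force:|time"
python3 -m handwheel '[[[0.0008,-0.0039,0,0,0,0],[0,0,0,0,0,0]]]' 0|grep -E "pos|force:|time"
python3 -m handwheel '[[[0.0007,-0.0039,0,0,0,0],[0,0,0,0,0,0]]]' 0|grep -E "pos|force:|time"
```

```text
time: 10.93
tool_pos: [0.5498, -0.0358, 0.032]
contact_force: [-1.8, 6.1, 9.5]
grasp_force: 4.5
time: 11.1
tool_pos: [0.5506, -0.0398, 0.032]
contact_force: [-1.1, 5.8, 9.4]
grasp_force: 4.5
time: 11.27
tool_pos: [0.5506, -0.045, 0.0309]
contact_force: [-1.0, 0.2, 0.7]
grasp_force: 0.3
```

The fingertip dropped at y≈-0.043, and the force vanished: that is the near wall of the notch. The notch centre is about 12 mm farther on, which agrees with the step at ~143 mm in the picture. I'll centre the finger and go down onto the key.

```bash
python3 -m handwheel '[[[0.0008,-0.0037,0,0,0,0],[0.0008,-0.0037,0,0,0,0],[0.0008,-0.0037,0,0,0,0],[0,0,0,0,0,0]]]' 0|grep -E "pos|force:|time"
python3 -m handwheel '[[[0,0,-0.002,0,0,0],[0,0,-0.002,0,0,0],[0,0,-0.002,0,0,0],[0,0,-0.001,0,0,0],[0,0,0,0,0,0],[0,0,0,0,0,0]]]' 0|grep -E "pos|force:|time"
python3 -m handwheel '[[[0,0,-0.001,0,0,0],[0,0,-0.001,0,0,0],[0,0,-0.001,0,0,0],[0,0,0,0,0,0],[0,0,0,0,0,0]]]' 0|grep -E "pos|force:|time"
```

```text
time: 11.6
tool_pos: [0.552, -0.0573, 0.0297]
contact_force: [0.2, -0.8, -0.0]
grasp_force: 0.0
time: 12.1
tool_pos: [0.5521, -0.0565, 0.023]
contact_force: [0.4, 0.5, 0.9]
grasp_force: 0.0
time: 12.52
tool_pos: [0.5525, -0.0566, 0.021]
contact_force: [-2.4, 0.2, 6.1]
grasp_force: 2.8
```

Key contact at about z 0.022, as expected (10 mm below the strip). Now I'll press it.

```bash
python3 -m handwheel '[[[0,0,-0.001,0,0,0],[0,0,-0.001,0,0,0],[0,0,-0.001,0,0,0],[0,0,-0.001,0,0,0],[0,0,0,0,0,0],[0,0,0,0,0,0]]]' 0|grep -E "pos|force:|time"
python3 -m handwheel '[[[0,0,-0.001,0,0,0],[0,0,-0.001,0,0,0],[0,0,0,0,0,0],[0,0,0,0,0,0]]]' 0|grep -E "pos|force:|time"
```

```text
time: 13.02
tool_pos: [0.5525, -0.0566, 0.017]
contact_force: [-1.8, 0.4, 4.4]
grasp_force: 2.5
time: 13.35
tool_pos: [0.5525, -0.0566, 0.0159]
contact_force: [-5.3, 1.3, 11.8]
grasp_force: 5.4
```

```bash
python3 -m handwheel '[[[0,0,-0.001,0,0,0],[0,0,0,0,0,0],[0,0,0,0,0,0],[0,0,0,0,0,0]]]' 0|grep -E "pos|force:|time"
python3 -m handwheel '[[[0,0,0.003,0,0,0],[0,0,0.006,0,0,0],[0,0,0.012,0,0,0],[-0.01,0,0.02,0,0,0],[-0.02,0,0.03,0,0,0],[-0.02,0,0.03,0,0,0],[-0.02,0.02,0.03,0,0,0],[-0.02,0.03,0.02,0,0,0],[0,0.03,0,0,0,0],[0,0.03,0,0,0,0],[0,0.03,0,0,0,0],[0,0.03,0,0,0,0],[0,0,0,0,0,0],[0,0,0,0,0,0],[0,0,0,0,0,0]]]' 0|grep -E "pos|force:|time"
python3 - <<'E'
from h import *
im,d=grab_frame("scene");cv2.imwrite("pics/s3c.png",cv2.resize(im[190:340,210:410],(800,600),interpolation=cv2.INTER_CUBIC))
E
```

```text
time: 13.68
tool_pos: [0.5525, -0.0567, 0.0158]
contact_force: [-7.2, 1.1, 15.8]
grasp_force: 8.0
time: 14.93
tool_pos: [0.4622, 0.1131, 0.1645]
contact_force: [0.7, 0.1, 0.3]
grasp_force: 0.0
```

View pics/s3c.png

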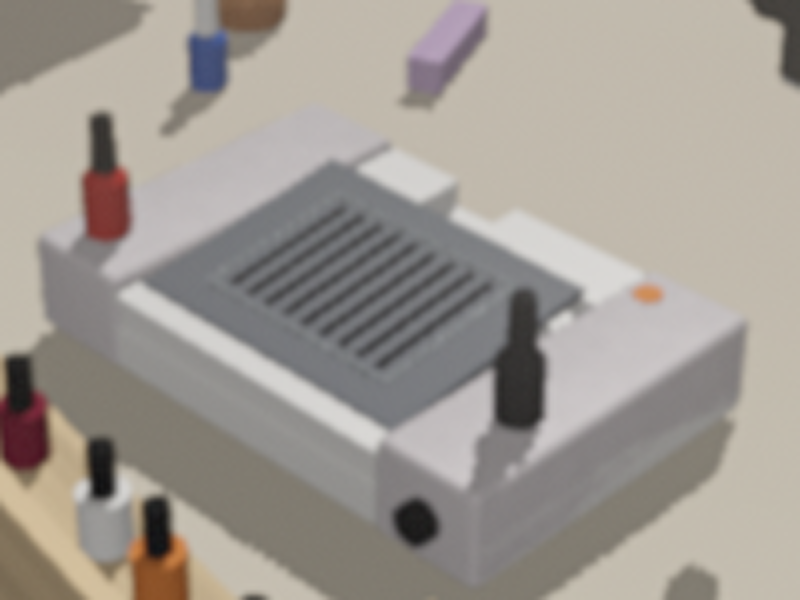

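The near edge of the cover is up (crop (583,293)), the notch floor is sunk, the bottles stand where they were, and the hand is clear. Handing in.

```bash
python3 -c "
from plant import *
print(job_done())"
```

```text
the job is handed in; nothing more can be done
None
```

The job is handed in: the fingertip felt along the strip from the dot end to the notch (about 122 mm along) and pressed the key to its stop, the cover stands ajar, the bottles on the extractor still stand, and the hand is clear, at about 15 s on the clock.

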